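# Clamp the photometer's detector and hold the pink cuvette in the beam

### The job

Slide the photometer's detector carriage along its rail towards the lamp until it is fully home, and only then turn its black clamp handle clockwise (seen from above) as far as it goes, to lock it. Then pick up the pink cuvette, with the fingers on its two frosted faces only and never on the clear ones, and hold it upright and still in the middle of the gap between lamp and detector, touching neither, so that the red beam goes in through one clear face, squarely through the pink sample, and out through the other. Finish while still holding it there in the gripper; do not knock or push the other two cuvettes.

Things in the scene. Friction and masses are not known exactly. Their poses are not given: they have to be found in the camera images.
- photometer: Fixed bench photometer. Origin on the bench under the middle of its gap, z up, +y along rail and beam from detector to lamp. Grey base 60 x 280 mm, rail top 22 mm high. Blue lamp housing 48 mm wide, y +48 to +118 mm, fins up to 92 mm high, its snout (30 mm across) ends at y +38. Beam: thin red line, 3 mm across, at x = 0, z = 60 mm.
- cell_point (a point): Point on the beam in the middle of the gap (photometer x = 0, y = 0, z = 60 mm); axes as the photometer's. With the carriage home the lamp and detector snouts end 38 mm either side of it.
- carriage (a joint): Slide of the detector carriage (white head 42 x 44 mm, top 82 mm above the bench, on a dark saddle) along the photometer's +y: 0 = parked, 0.05 = fully home at its end stop, snouts 76 mm apart. Starts at 0 to 0.02. 2 N friction, stays where left. The clamp rides on it; move it by the clamp handle.
- clamp (a joint): Vertical quarter-turn clamp on the carriage: 0 loose (handle nearly along the rail), 1.4 locked at its end stop (handle across the rail). Grows clockwise from above; starts at 0 to 0.25; 0.06 N m friction, stays where left. Locked, its orange foot tongue catches behind a steel post on the base; turned before the carriage is home, the tongue meets the post's wrong side and blocks the way home.
- clamp_grip (a point): Middle of the clamp's black bar handle, on the spindle axis, 112 mm above the bench; photometer x = -45 mm, y = -120 mm + carriage. Bar 48 mm long, 12 mm wide (grip across this), 102 to 122 mm above the bench; thin spindle and 16 mm collar below. Axes turn with the handle; the bar lies at angle 1.4 - clamp from the photometer's x axis towards its y (in this frame: always at 1.4 from x towards y).
- pink_cuvette: Square cuvette with a pink sample, loose, upright on the bench: 13 x 13 x 45 mm, 12 to 21 g. Origin: middle of its underside, z up. Its own +y and -y faces are FROSTED whitish (grip only these); the +x and -x faces are CLEAR (beam goes through these). Pink from 2 to 27 mm above the foot. The three cuvettes swap places; each is yawed up to 0.6 rad.
- sample_point (a point): Centre of the pink sample, on the pink cuvette's axis, 15 mm above its foot; axes as the cuvette's. To be brought to the beam.
- yellow_cuvette: Bystander: same cuvette with a yellow sample, standing loose; origin in the middle of its underside.
- empty_cuvette: Bystander: same cuvette, empty, standing loose; origin in the middle of its underside.
Not all that is in view belongs to the job. What is shaped like the pink_cuvette but blue or purple is not meant.

How it is judged:
By the outcome, as a careful person would: the job done as asked, in the order asked, and still so for the second after the job is handed in, while the arm keeps its last pose, push and grip.
It also fails if it takes over 56 s, if anything falls off the work surface, if the arm or the gripper's body presses on something with over 40 N, if the wrist force passes 120 N, or if a joint passes its speed limit or range.

### The arm

A 6-joint arm with a two-finger parallel gripper is mounted at the origin on a cart in front of the work surface, level with it; the furniture and walls round the work are solid. World frame = base frame: x ahead of the robot, y to its left, z up, the work surface at z = 0. Lengths are in mm, angles in rad, forces in N, time in s.
With the tool pointing down it reaches from about 375 to 925 mm from the base axis. Payload 5.7 kg.
Tool frame: the origin (TCP) lies at the very end of the fingers, on their centre line; the grasp point (between the pads) lies 19 mm behind it; z points along the fingers, y is the line along which they close (so a half turn about z gives the same grasp; the last joint's range is limited). The gripper opens to 88 mm and grips with 3 to 60 N. Pads are 20 mm wide; open, the fingers measure 115 mm over their backs; the gripper's body (75 mm by 178 mm) begins 61 mm behind the grasp point.
Start: joints at [-1.298, 0.359, 1.51, -0, 1.272, -0.115], TCP at [226.874, -555.419, 222.623] pointing down, gripper open.
Joint ranges: [-2.97, 2.97], [-1.01, 2.36], [0.21, 2.38], [-0.96, 4.11], [0.2, 2.71], [-2.98, 2.98]. Speed limits (rad/s): [2.39, 2.39, 3.14, 3.14, 3.14, 3.14].

### API

Orientations are given as a unit quaternion [x, y, z, w].
In Python, from station import arm, capture, get_calibration, order gives the robot as it stands.
- The arm moves only by the shell command python3 -m handwheel 'ROWS'. ROWS is JSON, a list of rows, each a list of 7 numbers: the opening in per cent of the stroke, from 0 (shut) to 100 (fully open), then the shift along the tool's x, y, z in m, then the turn, a rotation vector about the tool's x, y, z in rad. In form: [[jaw, dx, dy, dz, ax, ay, az], ...]. A call has 1 to 8 rows; each row shifts and turns the commanded pose from where the row before left it, along the tool's axes as they then stand; what a row does not reach is not made up. A row lasts 1/8 s, in which the tool goes at most 62.5 mm and 10.7 degrees, less where a joint would pass 70% of its speed; a pose out of reach is approached as far as the arm can. A call is refused whole if a number of a shift passes 0.0625 or a number of a turn 0.188, either way. A call with a gripper value outside its range is refused whole. The fingers move at their own pace and stop on an object; the grip force is fixed at half the most. Time passes only in rows, so rows that do not move let the fingers close. It gives the time, the measured TCP pose, the force and the opening at its end, in the units of the state.
- arm.state(): the state, without advancing time (a new reading comes with each control period).
- capture(name): name is "scene" or "top" or "wrist"; returns the picture (480x640x3 uint8, red, green, blue); there is no depth.
- get_calibration(name): a dict with "camera_matrix" (3x3 intrinsics, pixels), "dist_coeffs" ([k1, k2, p1, p2, k3] as OpenCV has them; the pictures are not rectified), "camera_from_world" (4x4, takes a point from world to camera coordinates). Camera axes: x right, y up, looking along -z (the intrinsics and any distortion apply to the point x, -y, -z); pixel columns grow to the right and rows downward; lengths in mm; the calibration is good to about 2 mm. A picture is of the moment at which its call begins: read the wrist's pose just before it. get_calibration takes no time and is no camera call; for the wrist camera it gives the pose at the moment of the call.
- order.close_job(): hands the job in, once; it reports no verdict.
The state is a dict: "time": time; "joints": joint angles; "dq": joint speeds; "joint_efforts": joint torques, N m; "tool_pos": TCP position; "orientation": TCP orientation; "ft_force": force on the tool from outside, world axes, zero at the start; "moment": the same for the moment, N m; "finger_gap": finger opening in mm.
Only numpy, scipy, OpenCV 4.12 (cv2) and the standard library are available. Lean on these libraries where they do the work, as an engineer would, in place of code of your own. Each camera call takes 0.05 s, during which the arm holds its last target. There are 200 camera calls.

## Working session

There is one attempt and no reset: what is moved stays moved. The work goes in short steps, Python scripts to look and compute and a shell command to move; the robot and the scene stay as the last step left them, time stands still between calls to the robot, and variables do not carry over. Pictures are saved under pics/ and viewed, on a budget of 16 in all, crops included, one or two more only if the job needs it, and the job is handed in when it is done.

```bash
ls; mkdir -p pics; cat > h.py <<'E'
import numpy as np, cv2, json
from scipy.spatial.transform import Rotation as R
from station import arm, capture, get_calibration, order
def save(name,fn,crop=None,scale=1):
    c=get_calibration(name); im=capture(name)
    np.savez(f'pics/{fn}.npz',im=im,K=c['camera_matrix'],d=c['dist_coeffs'],T=c['camera_from_world'])
    put(fn,fn,crop,scale)
def put(src,fn,crop=None,scale=1):
    im=np.load(f'pics/{src}.npz')['im']
    if crop: x0,y0,x1,y1=crop; im=im[y0:y1,x0:x1]
    im=cv2.resize(im,None,fx=scale,fy=scale,interpolation=cv2.INTER_CUBIC)
    cv2.imwrite(f'pics/{fn}.png',im[:,:,::-1])
def load(fn):
    z=np.load(f'pics/{fn}.npz'); return z['K'].astype(float),z['d'].astype(float),z['T'].astype(float)
F=np.diag([1.,-1,-1])
def proj(fn,P):
    K,d,T=load(fn); Pc=(np.atleast_2d(P)@T[:3,:3].T+T[:3,3])@F
    return cv2.projectPoints(Pc.reshape(-1,1,3),np.zeros(3),np.zeros(3),K,d)[0].reshape(-1,2)
def ray(fn,uv):
    K,d,T=load(fn); n=cv2.undistortPoints(np.array(uv,float).reshape(-1,1,2),K,d).reshape(-1,2)
    D=np.c_[n,np.ones(len(n))]@F@T[:3,:3]; C=-T[:3,:3].T@T[:3,3]; return C,D
def atz(fn,uv,z):
    C,D=ray(fn,uv); z=np.broadcast_to(z,len(D)); return C+D*((z-C[2])/D[:,2])[:,None]
E
python3 - <<'E'
from h import *
save('top','top1'); save('scene','scene1'); print(arm.state())
for n in('top1','scene1'): K,d,T=load(n); print(K,d,-T[:3,:3].T@T[:3,3])
E
```

```text
pics
{'time': 0.1, 'joints': array([-1.29811361e+00,  3.59430265e-01,  1.51131544e+00,  1.45078804e-05,
        1.27251715e+00, -1.15087756e-01]), 'dq': array([-0.00019915, -0.00112105, -0.00331372,  0.00113411, -0.00194203,
       -0.00019629]), 'joint_efforts': array([-2.91067372e-04, -5.16357100e+01, -2.71406990e+01,  6.76509691e-02,
        2.76738539e-02, -5.25115320e-05]), 'tool_pos': array([ 226.71022911, -554.84419317,  221.8986113 ]), 'orientation': array([ 9.81263133e-01,  1.92670616e-01, -5.88254615e-05, -8.33055663e-04]), 'ft_force': array([ 0.16861971,  0.86822978, -0.15600482]), 'moment': array([-0.00399739,  0.00616946,  0.04024378]), 'finger_gap': 87.32224595186673}
[[605.73769042   0.         313.21768387]
 [  0.         605.73769042 244.35699283]
 [  0.           0.           1.        ]] [-0.19613992  0.          0.          0.          0.        ] [ 391.31611804  215.33102379 1143.71365782]
[[444.00673196   0.         327.03801834]
 [  0.         444.00673196 239.62379907]
 [  0.           0.           1.        ]] [-0.01844866  0.          0.          0.          0.        ] [114.78043899 851.50178032 471.17714687]
```

View pics/top1.png

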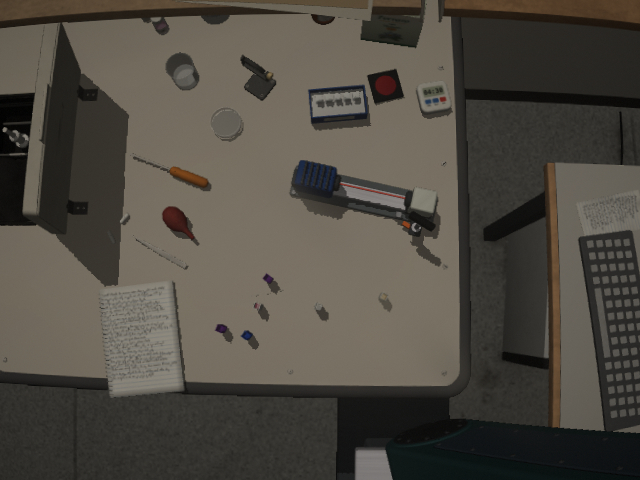

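View pics/scene1.png

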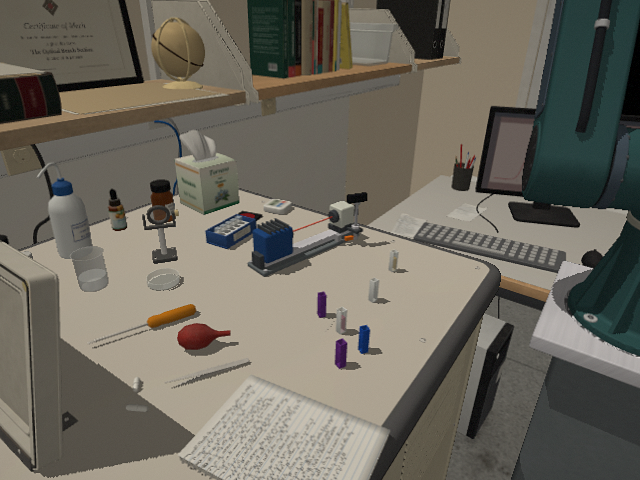

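The top view shows six cuvette-like things: purple (268,279), pinkish (259,305), purple (222,328), blue (247,335), whitish (319,309) and whitish (384,298). The photometer runs from the lamp at (315,178) to the clamp at about (415,228). The pinkish one is my candidate, so I'll check it in crops.

```bash
python3 - <<'E'
from h import *
def g(src,c,s):
    x0,y0,x1,y1=c; im=np.load(f'pics/{src}.npz')['im'][y0:y1,x0:x1]
    return cv2.resize(im,(s*(x1-x0),s*(y1-y0)),interpolation=cv2.INTER_CUBIC)
a=g('top1',(205,260,405,360),4)
b=g('scene1',(300,230,430,380),4)[:, :]
c=np.load('pics/top1.npz')['im'][150:250,280:450]; c=cv2.resize(c,None,fx=4.7,fy=4.7,interpolation=cv2.INTER_CUBIC)
cv2.imwrite('pics/c1.png',a[:,:,::-1]); 
cv2.imwrite('pics/c2.png',c[:,:,::-1])
x=np.zeros((600,800,3),np.uint8)
b=g('scene1',(310,240,410,370),4); x[:520,:400]=b
b=g('scene1',(320,185,380,250),6); x[:390,400:760]=b
cv2.imwrite('pics/c3.png',x[:,:,::-1])
y=np.zeros((600,800,3),np.uint8); y[:280]=cv2.resize(a,(800,400))[20:300]; y[280:600,:800]=cv2.resize(c,(800,470))[20:340]
y=np.vstack([a[:340][:,:800][40:340-10], c[60:370,:799][:, :].copy() if False else cv2.resize(c,(800,470))[40:350]])
print(y.shape); cv2.imwrite('pics/c4.png',y[:,:,::-1])
E
```

```text
(600, 800, 3)
```

View pics/c4.png

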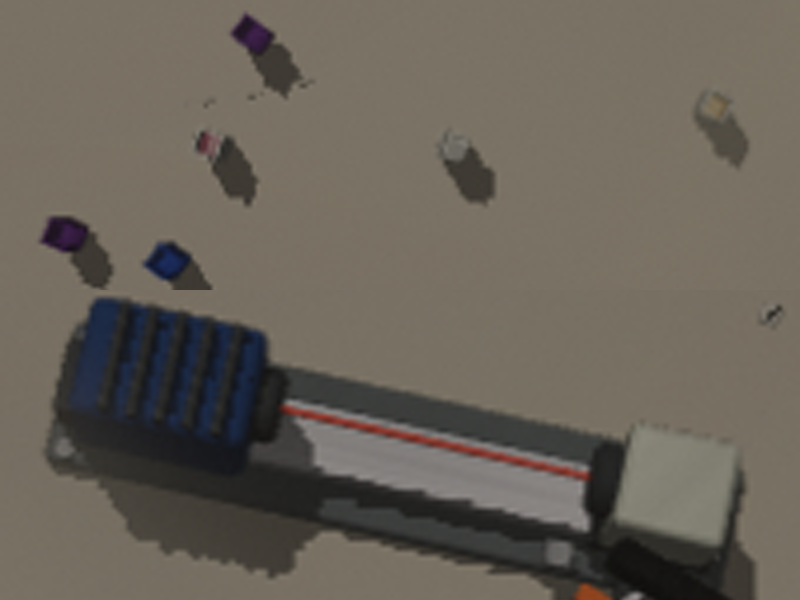

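View pics/c3.png

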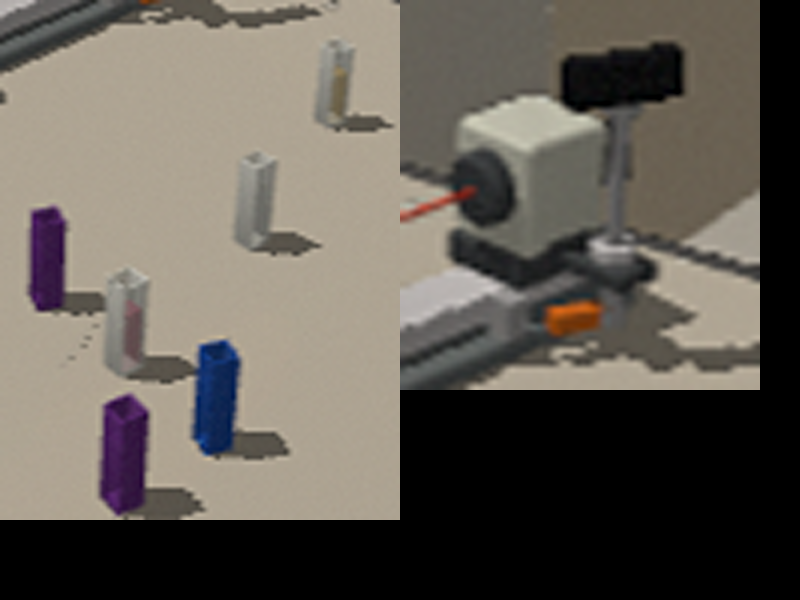

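The one standing pinkish, clear-and-white cuvette at top (259,304), scene (341,320), is the pink one. Its purple and blue neighbours are opaque, (319,309) is empty and (384,298) is yellow. Next I'll compute poses.

```bash
python3 - <<'E'
from h import *
f=lambda p:[(280+x/4.706,150+(y-250)/4.7) for x,y in p]
print('beam',atz('top1',f([(283,408),(590,477)]),60).round(1))
b=atz('top1',f([(283,408),(590,477)]),60); u=(b[0]-b[1])[:2]; L=np.linalg.norm(u); u/=L; yaw=np.arctan2(u[1],u[0])-np.pi/2
print('len',L,'yaw',yaw)
x=np.array([u[1],-u[0]]); o=b[0][:2]-38*u; print('origin',o,'carr',126-L)
print('lamp corners local'); 
p=atz('top1',f([(97,298),(268,335),(240,472)]),92)[:,:2]-o; print(np.c_[p@x,p@u].round(1))
p=atz('top1',f([(637,425),(742,447)]),82)[:,:2]-o; print('head',np.c_[p@x,p@u].round(1))
g=lambda p:[(205+x/4,260+(y+40)/4) for x,y in p]
for n,q in (('pink',(211,143)),('empty',(455,146)),('yellow',(713,106)),('purp1',(253,34)),('purp2',(64,234)),('blue',(168,260))):
    print(n,atz('top1',g([q]),42).round(0), g([q]))
E=0
E
```

```text
beam [[640.2 192.8  60. ]
 [614.3  73.4  60. ]]
len 122.17422785975715 yaw -0.21309421608979506
origin [632.12067695 155.67285454] carr 3.8257721402428473
lamp corners local
[[ 19.  115.4]
 [ 19.1  48.8]
 [-35.   47.5]]
head [[  18.9  -95.8]
 [  19.7 -136.9]]
pink [[416. 340.  42.]] [(257.75, 305.75)]
empty [[416. 229.  42.]] [(318.75, 306.5)]
yellow [[436. 112.  42.]] [(383.25, 296.5)]
purp1 [[466. 322.  42.]] [(268.25, 278.5)]
purp2 [[373. 407.  42.]] [(221.0, 328.5)]
blue [[363. 359.  42.]] [(247.0, 335.0)]
```

```bash
cat >> h.py <<'E'
def go(pos,yaw=None):
    """delta in tool axes from present pose; yaw = world angle of tool x (mod pi choices printed)"""
    s=arm.state(); q=R.from_quat(s['orientation']); M=q.as_matrix()
    d=M.T@(np.array(pos,float)-s['tool_pos'])/1000
    cy=np.arctan2(M[1,0],M[0,0]); out=[d.round(4),'yaw',round(cy,3),'tilt',M[:,2].round(3)]
    if yaw is not None: out+=['dyaw tool z',round(-((yaw-cy+np.pi/2)%np.pi-np.pi/2),3)]
    print(*out)
E
python3 - <<'E'
from h import *
s=arm.state(); M=R.from_quat(s['orientation']).as_matrix(); c=get_calibration('wrist'); T=np.array(c['camera_from_world'])
C=-T[:3,:3].T@T[:3,3]; print(M.T@(C-s['tool_pos']), (T[:3,:3]@M).round(3)); print(c['camera_matrix'],c['dist_coeffs'])
go([540,80,240],1.0)
E
```

```text
[  70.07132063    0.93131912 -162.26294749] [[-0.     1.    -0.   ]
 [ 0.966  0.     0.259]
 [ 0.259 -0.    -0.966]]
[[384.76813822   0.         318.44488957]
 [  0.         384.76813822 239.61310081]
 [  0.           0.           1.        ]] [-0.05076364  0.          0.          0.          0.        ]
[ 0.5301 -0.4693 -0.0172] yaw 0.388 tilt [-0.     0.002 -1.   ] dyaw tool z -0.612
```

```bash
python3 -m handwheel '[[100,0.038,-0.0335,-0.001,0,0,0],[100,0.038,-0.0335,-0.001,0,0,0],[100,0.038,-0.0335,-0.001,0,0,0],[100,0.038,-0.0335,-0.001,0,0,0],[100,0.038,-0.0335,-0.001,0,0,0],[100,0.038,-0.0335,-0.001,0,0,0],[100,0.038,-0.0335,-0.001,0,0,0]]' && python3 -m handwheel '[[100,0.038,-0.0335,-0.001,0,0,0],[100,0.038,-0.0335,-0.001,0,0,0],[100,0.038,-0.0335,-0.001,0,0,0],[100,0.038,-0.0335,-0.001,0,0,0],[100,0.038,-0.0335,-0.001,0,0,0],[100,0.038,-0.0335,-0.001,0,0,0],[100,0.038,-0.0335,-0.001,0,0,0]]' && python3 -m handwheel '[[50,0,0,0,0,0,-0.153],[50,0,0,0,0,0,-0.153],[50,0,0,0,0,0,-0.153],[50,0,0,0,0,0,-0.153],[50,0,0,0,0,0,0],[50,0,0,0,0,0,0]]'; python3 -c "
from h import *
save('wrist','w1',None,1.25); go([563.6,51.8,200],1.1)"
```

```text
time: 0.98
tool_pos: [384.7, -236.1, 229.5]
orientation: [0.981, 0.193, -0.0, -0.0]
ft_force: [0.9, -0.0, 0.4]
finger_gap: 87.6
time: 1.85
tool_pos: [542.3, 81.6, 236.4]
orientation: [0.981, 0.193, -0.0, -0.0]
ft_force: [0.8, -0.9, 0.3]
finger_gap: 87.8
time: 2.6
tool_pos: [541.9, 79.9, 236.5]
orientation: [0.878, 0.478, -0.0, -0.0]
ft_force: [-0.8, -1.0, 0.3]
finger_gap: 44.1
[-0.0118  0.0335  0.0365] yaw 0.997 tilt [-0.  0. -1.] dyaw tool z -0.103
```

View pics/w1.png

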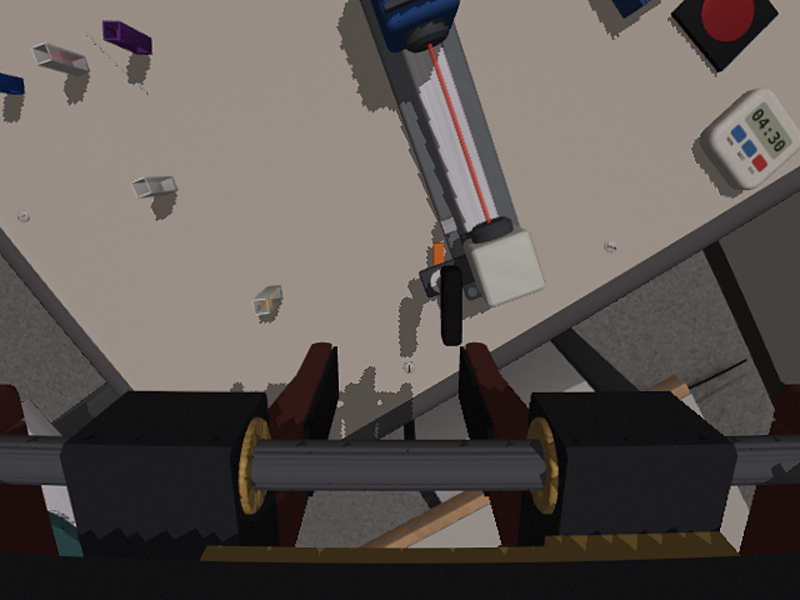

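The view shows the beam from (430,44) to (489,222), the white head's corners at (530,230), (545,287) and (482,307), and the black bar from (452,266) to (452,345). I'll fit the pose.

```bash
python3 - <<'E'
from h import *
s=.8
b=atz('w1',np.array([(430,44),(489,222)])*s,60); u=(b[0]-b[1])[:2]; L=np.linalg.norm(u); u/=L; yaw=np.arctan2(u[1],u[0])-np.pi/2
x=np.array([u[1],-u[0]]); o=b[0][:2]-38*u; print('yaw',yaw,'o',o,'L',L,'carr',126-L)
loc=lambda uv,z:(lambda p:np.c_[p@x,p@u].round(1))(atz('w1',np.array(uv)*s,z)[:,:2]-o)
print('head',loc([(464,243),(530,230),(545,287),(482,307)],82))
bar=atz('w1',np.array([(452,266),(452,345)])*s,122); d=(bar[0]-bar[1])[:2]
print('bar',bar.round(1),'len',np.linalg.norm(d),'ang',np.arctan2(d[1],d[0]),'clamp',1.4-(np.arctan2(d[1],d[0])-yaw),loc([(452,266),(452,345),(441,305),(463,305)],122))
q=s*np.array([(33,50),(59,43),(89,62),(64,74)]); print('pink near', atz('w1',s*np.array([(45,50)]),45), atz('w1',s*np.array([(77,67)]),0))
E
```

```text
yaw -0.2150157796583798 o [632.83647225 157.19602096] L 122.63733808590757 carr 3.3626619140924277
head [[ -22.9  -88.5]
 [  20.8  -95.5]
 [  19.3 -136.3]
 [ -25.3 -134.6]]
bar [[577.3  75.7 122. ]
 [551.8  33.7 122. ]] len 49.14056488415897 ang 1.0259350011491224 clamp 0.1590492191924977 [[ -36.9  -91.4]
 [ -52.8 -137.9]
 [ -50.7 -111.6]
 [ -38.4 -116.2]]
pink near [[419.74232048 342.9857105   45.        ]] [[412.75428422 344.2761365    0.        ]]
```

```bash
python3 -c "
from h import *
go([564.5,54.7,95],1.026)"
```

```text
[-0.0089  0.0327  0.1415] yaw 0.997 tilt [-0.  0. -1.] dyaw tool z -0.029
```

```bash
python3 -m handwheel '[[40,-0.009,0.0327,0,0,0,-0.029],[40,0,0,0.04,0,0,0],[40,0,0,0.04,0,0,0],[40,0,0,0.03,0,0,0],[40,0,0,0.0165,0,0,0],[40,0,0,0.015,0,0,0],[40,0,0,0,0,0,0]]' && python3 -m handwheel '[[0,0,0,0,0,0,0],[0,0,0,0,0,0,0],[0,0,0,0,0,0,0],[0,0,0,0,0,0,0],[0,0,0,0,0,0,0]]'; python3 -c "
from h import *
a=1.0258-1.5708+.545
u=np.array([.2124,.9772,0]);s=arm.state();go(s['tool_pos']+40*u,1.026);print(s['tool_pos'],s['ft_force'],s['moment'])"
```

```text
time: 3.52
tool_pos: [564.3, 54.7, 94.6]
orientation: [0.871, 0.492, -0.0, -0.0]
ft_force: [0.0, 0.4, 0.9]
finger_gap: 35.1
time: 4.15
tool_pos: [564.6, 55.0, 96.0]
orientation: [0.871, 0.492, 0.0, -0.0]
ft_force: [-1.7, 1.2, 5.8]
finger_gap: 13.9
[ 0.0379 -0.0129  0.    ] yaw 1.029 tilt [ 0.     0.001 -1.   ] dyaw tool z 0.003
[564.60482673  55.00337616  95.97234436] [-1.69771801  1.15691416  5.77035839] [ 0.23748193  0.39877413 -0.0532757 ]
```

```bash
python3 -m handwheel '[[0,0,0,0,0,0,0],[0,0,0,0,0,0,0]]'; python3 -m handwheel '[[0,0.0019,-0.00065,0,0,0,0],[0,0.0038,-0.0013,0,0,0,0],[0,0.0038,-0.0013,0,0,0,0],[0,0.0038,-0.0013,0,0,0,0]]'; python3 -c "
from h import *
s=arm.state();print(s['tool_pos'],s['ft_force'],s['moment'])
save('wrist','w2',(100,0,640,480),1.25)"
```

```text
time: 4.4
tool_pos: [564.6, 55.0, 96.0]
orientation: [0.871, 0.492, 0.0, -0.0]
ft_force: [-2.2, 2.1, 5.8]
finger_gap: 14.0
time: 4.9
tool_pos: [567.4, 68.1, 96.0]
orientation: [0.871, 0.492, -0.0, 0.0]
ft_force: [-3.5, -1.3, 6.6]
finger_gap: 13.8
[567.40825088  68.06466907  95.95405937] [-3.46582614 -1.30668496  6.62592771] [-0.34059487  0.51008002  0.00291917]
```

View pics/w2.png

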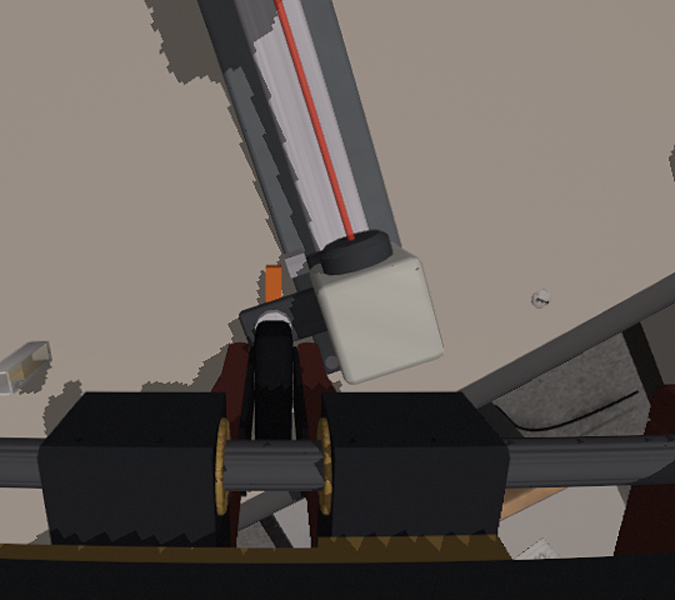

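The bar at (275,380) is held between the fingers, and the carriage is following with its snout near (355,250). I'll continue.

```bash
python3 -m handwheel '[[0,0.0038,-0.0013,0,0,0,0],[0,0.0038,-0.0013,0,0,0,0],[0,0.0038,-0.0013,0,0,0,0],[0,0.0038,-0.0013,0,0,0,0],[0,0.0038,-0.0013,0,0,0,0],[0,0.0038,-0.0013,0,0,0,0],[0,0.0019,-0.00065,0,0,0,0],[0,0,0,0,0,0,0]]';python3 -m handwheel '[[0,0.0019,-0.00065,0,0,0,0],[0,0.0019,-0.00065,0,0,0,0],[0,0,0,0,0,0,0]]';python3 -m handwheel '[[0,0.0019,-0.00065,0,0,0,0],[0,0.0019,-0.00065,0,0,0,0],[0,0,0,0,0,0,0]]'
```

```text
time: 5.95
tool_pos: [572.9, 93.9, 96.0]
orientation: [0.871, 0.492, -0.0, 0.0]
ft_force: [-2.1, -0.6, 7.0]
finger_gap: 14.0
time: 6.32
tool_pos: [573.8, 97.7, 96.0]
orientation: [0.871, 0.492, -0.0, 0.0]
ft_force: [-3.4, -0.4, 6.9]
finger_gap: 13.8
time: 6.7
tool_pos: [574.4, 100.9, 95.9]
orientation: [0.87, 0.492, -0.001, 0.001]
ft_force: [-4.2, -4.2, 7.6]
finger_gap: 14.3
```

```bash
python3 -m handwheel '[[0,0.0019,-0.00065,0,0,0,0],[0,0,0,0,0,0,0]]';python3 -m handwheel '[[0,0.0019,-0.00065,0,0,0,0],[0,0,0,0,0,0,0]]'
```

```text
time: 6.95
tool_pos: [574.5, 101.2, 96.0]
orientation: [0.87, 0.493, -0.002, 0.002]
ft_force: [-5.0, -10.6, 8.3]
finger_gap: 13.7
time: 7.2
tool_pos: [574.5, 101.5, 95.9]
orientation: [0.87, 0.493, -0.003, 0.003]
ft_force: [-4.6, -15.0, 8.9]
finger_gap: 14.0
```

The force has risen to 15 N with no more motion, so the carriage is home. Now I'll turn the clamp clockwise.

```bash
python3 -m handwheel '[[0,0,0,0,0,0,0.12],[0,0,0,0,0,0,0.12],[0,0,0,0,0,0,0.12],[0,0,0,0,0,0,0.12],[0,0,0,0,0,0,0]]'; python3 -c "
from h import *
s=arm.state();print(s['ft_force'],s['moment']);go(s['tool_pos'],-.214)"; python3 -m handwheel '[[0,0,0,0,0,0,0.12],[0,0,0,0,0,0,0.12],[0,0,0,0,0,0,0.12],[0,0,0,0,0,0,0.12],[0,0,0,0,0,0,0.12],[0,0,0,0,0,0,0]]'; python3 -c "
from h import *
s=arm.state();print(s['ft_force'],s['moment']);go(s['tool_pos'],-.214)"
```

```text
time: 7.82
tool_pos: [575.0, 101.1, 95.9]
orientation: [0.963, 0.271, -0.002, 0.003]
ft_force: [-2.8, -17.3, 8.1]
finger_gap: 13.7
[ -2.8228332  -17.25969961   8.14563222] [-2.95205246  0.74936452  0.00540606]
[0. 0. 0.] yaw 0.549 tilt [-0.001 -0.007 -1.   ] dyaw tool z 0.763
time: 8.57
tool_pos: [575.1, 100.4, 95.9]
orientation: [1.0, -0.025, -0.001, 0.004]
ft_force: [-4.2, -19.7, 7.8]
finger_gap: 13.7
[ -4.19393644 -19.65177252   7.84555975] [-3.38687988  0.71498877  0.09381602]
[0. 0. 0.] yaw -0.05 tilt [-0.001 -0.008 -1.   ] dyaw tool z 0.164
```

```bash
for i in 1 2 3; do python3 -m handwheel '[[0,0,0,0,0,0,0.07],[0,0,0,0,0,0,0]]' >/dev/null; python3 -c "
from h import *
s=arm.state();print(s['tool_pos'],s['ft_force'],s['moment']);go(s['tool_pos'],-.214)"; done; python3 -m handwheel '[[0,0,0,0,0,0,0.07],[0,0,0,0,0,0,0]]' >/dev/null; python3 -c "
from h import *
s=arm.state();print(s['ft_force'],s['moment']);go(s['tool_pos'],-.214);save('wrist','w3',(100,0,640,480),1.25)"
```

```text
[575.05405453 100.34266223  95.90157161] [ -2.97222855 -19.03950932   7.7960424 ] [-3.36917557  0.65078032 -0.00834931]
[0. 0. 0.] yaw -0.12 tilt [-0.001 -0.009 -1.   ] dyaw tool z 0.094
[575.05707147 100.26067305  95.93040912] [ -3.42571655 -19.95032549   7.62095634] [-3.45058535  0.68540351  0.07812448]
[0. 0. 0.] yaw -0.19 tilt [-0.001 -0.009 -1.   ] dyaw tool z 0.024
[575.01844875 100.14514885  95.88893781] [ -3.84033574 -20.22344476   9.08880014] [-3.50039375  0.65198936  0.14892787]
[0. 0. 0.] yaw -0.26 tilt [-0.001 -0.009 -1.   ] dyaw tool z -0.046
[ -2.64816747 -21.17631022   7.09617008] [-3.61208778  0.51816548  0.24117592]
[0. 0. 0.] yaw -0.329 tilt [-0.001 -0.009 -1.   ] dyaw tool z -0.115
```

View pics/w3.png

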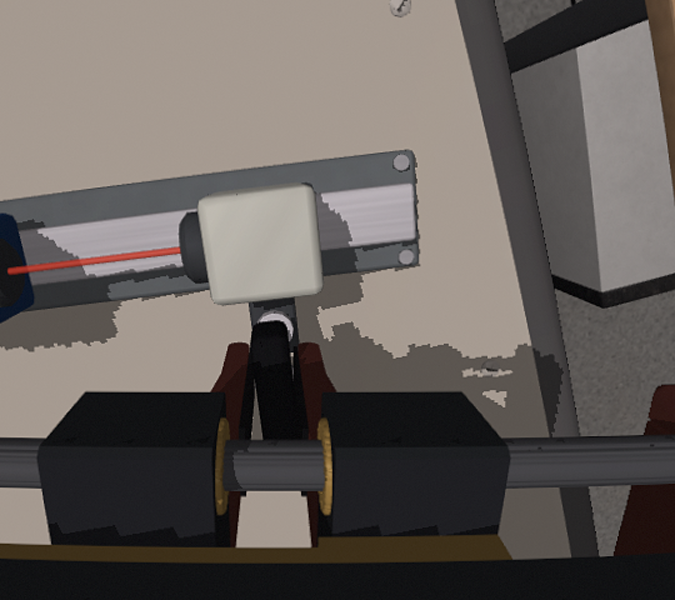

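The carriage is home with the head near (262,245), and the bar is across the rail. The turning moment has risen past friction to 0.24 N m at the expected locked angle. I'll unload gently, then release.

```bash
python3 -m handwheel '[[0,0.0002,0.002,0,0,0,-0.05],[0,0.0002,0.0015,0,0,0,-0.05],[0,0,0,0,0,0,0]]';  python3 -c "
from h import *
s=arm.state();print(s['ft_force'],s['moment']);go(s['tool_pos'],-.214)"
```

```text
time: 10.0
tool_pos: [575.4, 99.6, 96.0]
orientation: [0.993, -0.115, 0.001, 0.002]
ft_force: [-2.2, -8.1, 5.0]
finger_gap: 14.2
[-2.20508043 -8.11701814  5.01560599] [-1.60327416e+00  2.68800980e-01 -1.38798990e-03]
[0. 0. 0.] yaw -0.23 tilt [ 0.001 -0.004 -1.   ] dyaw tool z -0.016
```

```bash
python3 -m handwheel '[[0,0.0002,0.0012,0,0,0,0],[0,0,0,0,0,0,0],[40,0,0,0,0,0,0],[40,0,0,0,0,0,0],[40,0,0,0,0,0,0],[40,0,0,-0.03,0,0,0],[40,0,0,-0.04,0,0,0],[40,0,0,-0.02,0,0,0]]';  python3 -c "
from h import *
go([412,342,175],-.214)"
```

```text
time: 11.0
tool_pos: [575.9, 101.5, 187.2]
orientation: [0.993, -0.115, 0.001, -0.0]
ft_force: [0.2, -0.6, 0.7]
finger_gap: 35.2
[-0.2147 -0.1966  0.0119] yaw -0.231 tilt [ 0.003  0.001 -1.   ] dyaw tool z -0.017
```

```bash
python3 -m handwheel '[[40,-0.0358,-0.0328,0,0,0,0],[40,-0.0358,-0.0328,0,0,0,0],[40,-0.0358,-0.0328,0,0,0,0],[40,-0.0358,-0.0328,0.003,0,0,0],[40,-0.0358,-0.0328,0.003,0,0,0],[40,-0.0358,-0.0328,0.003,0,0,0],[40,0,0,0,0,0,0],[40,0,0,0,0,0,0]]';  python3 -c "
from h import *
save('wrist','w4',(160,120,480,360),2.5)
print(proj('w4',[[416,342,45],[416,342,0]]))"
```

```text
time: 12.0
tool_pos: [411.0, 341.8, 176.2]
orientation: [0.993, -0.115, 0.0, 0.0]
ft_force: [-0.1, 0.6, 0.3]
finger_gap: 35.3
[[315.30334579 223.95189337]
 [315.67041057 212.93090412]]
```

View pics/w4.png

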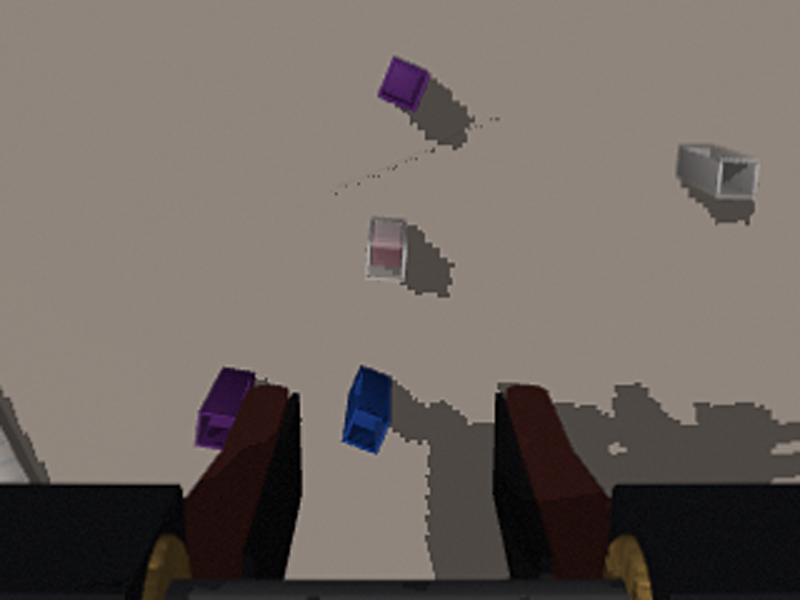

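Pink is at (386,248), purple at (403,83), blue at (367,410) and purple at (226,408); empty is at (718,170). I'll enlarge pink to read its yaw and faces.

```bash
python3 -c "
from h import *
put('w4','w4c',(300,200,350,240),16)"
```

```text
(no output)
```

View pics/w4c.png

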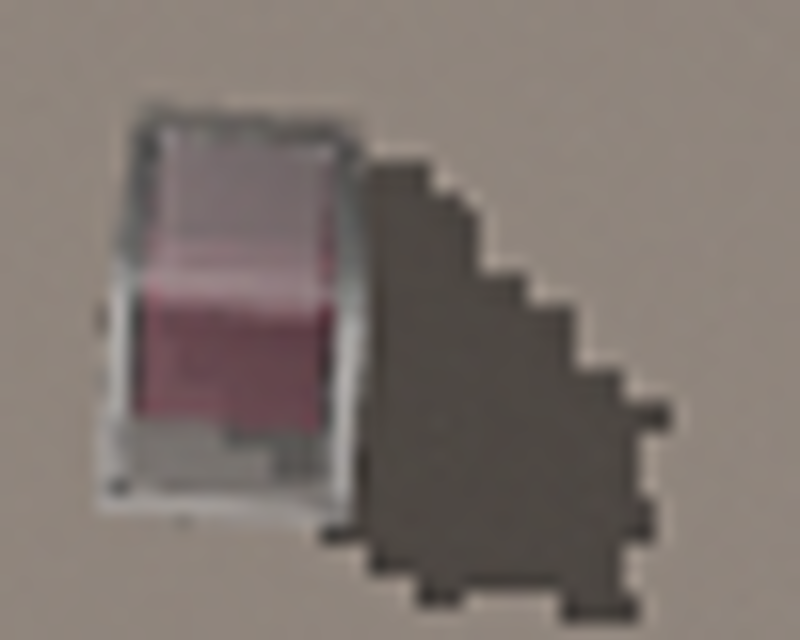

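The clear face, with pink showing through, faces the camera (tool +x). The frosted walls are at the left and right, which are tool ±y. I'll fit the cuvette pose.

```bash
python3 - <<'E'
from h import *
from scipy.optimize import least_squares as ls
o=np.array([(135,105),(362,125),(365,285),(345,517),(98,508),(122,275)])/16.+[300,200]
def mod(p,w=13):
    c=np.array([[1,1,0],[1,-1,0],[1,-1,1],[-1,-1,1],[-1,1,1],[1,1,1]])*[6.5,6.5,45.]
    a=p[2];M=np.array([[np.cos(a),-np.sin(a),0],[np.sin(a),np.cos(a),0],[0,0,1]])
    return c@M.T+[p[0],p[1],0]
r=ls(lambda p:(proj('w4',mod(p))-o).ravel(),[416,342,-.2]); print(r.x,r.fun.reshape(-1,2).round(1))
go([r.x[0],r.x[1],12],r.x[2])
for n,c in (('purp1',(403,83)),('blue',(362,430)),('purp2',(215,430))): print(n,atz('w4',[(160+c[0]/2.5,120+c[1]/2.5)],45).round(0))
E
```

```text
[ 4.15297499e+02  3.42779521e+02 -3.02787097e-01] [[-0.2 -0.4]
 [ 0.2 -0.6]
 [ 0.6 -0.3]
 [ 0.6  1.3]
 [-0.4  0.7]
 [-0.8 -0.9]]
[ 0.0034 -0.0023  0.1642] yaw -0.231 tilt [ 0. -0. -1.] dyaw tool z 0.072
purp1 [[468. 325.  45.]]
blue [[362. 364.  45.]]
purp2 [[373. 411.  45.]]
```

```bash
python3 -m handwheel '[[40,0.0034,-0.0023,0.02,0,0,0.072],[40,0,0,0.04,0,0,0],[40,0,0,0.04,0,0,0],[40,0,0,0.03,0,0,0],[40,0,0,0.02,0,0,0],[40,0,0,0.012,0,0,0],[40,0,0,0,0,0,0],[40,0,0,0,0,0,0]]'; python3 -m handwheel '[[0,0,0,0,0,0,0],[0,0,0,0,0,0,0],[0,0,0,0,0,0,0],[0,0,0,0,0,0,0],[0,0,0,0,0,0,0]]'; python3 -c "
from h import *
save('wrist','w5',(220,180,420,330),4)
go([415.3,342.8,120])"
```

```text
time: 13.05
tool_pos: [415.6, 343.4, 14.9]
orientation: [0.988, -0.151, 0.0, -0.0]
ft_force: [0.7, 1.0, -0.1]
finger_gap: 34.9
time: 13.68
tool_pos: [415.0, 343.6, 14.6]
orientation: [0.989, -0.151, 0.0, -0.0]
ft_force: [-0.2, 0.2, 5.6]
finger_gap: 12.9
[ 0.0006  0.0005 -0.1054] yaw -0.303 tilt [ 0.001  0.    -1.   ]
```

View pics/w5.png

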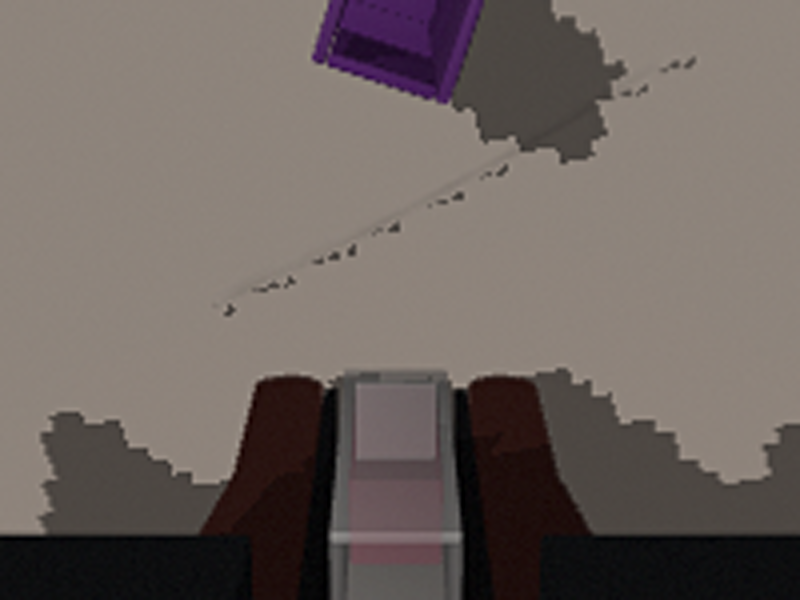

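Pink is gripped on both frosted faces, with the clear face towards the camera and a gap of 12.9 mm. Purple, at (400,50), is untouched. I'll lift, turn and carry.

```bash
python3 -m handwheel '[[0,0,0,-0.02,0,0,0],[0,0,0,-0.04,0,0,0],[0,0,0,-0.05,0,0,0],[0,0,0,-0.045,0,0,-0.08],[0,0,0,0,0,0,-0.158],[0,0,0,0,0,0,-0.158],[0,0,0,0,0,0,-0.158],[0,0,0,0,0,0,-0.158]]' && python3 -m handwheel '[[0,0,0,0,0,0,-0.158],[0,0,0,0,0,0,-0.158],[0,0,0,0,0,0,-0.158],[0,0,0,0,0,0,-0.158],[0,0,0,0,0,0,-0.158],[0,0,0,0,0,0,-0.158],[0,0,0,0,0,0,0]]'; python3 -c "
from h import *
go([632.5,156.5,170],1.357)"
```

```text
time: 14.72
tool_pos: [414.4, 343.1, 168.9]
orientation: [0.979, 0.206, -0.0, 0.0]
ft_force: [0.1, 0.5, -0.4]
finger_gap: 12.8
time: 15.6
tool_pos: [414.5, 343.1, 168.9]
orientation: [0.779, 0.627, -0.0, -0.0]
ft_force: [-0.3, 0.0, -0.5]
finger_gap: 13.3
[-0.1357  0.2529 -0.0012] yaw 1.355 tilt [-0.001 -0.    -1.   ] dyaw tool z -0.002
```

```bash
python3 -m handwheel '[[0,-0.007,0.013,0,0,0,0],[0,-0.0158,0.0293,0,0,0,0],[0,-0.0158,0.0293,0,0,0,0],[0,-0.0158,0.0293,0,0,0,0],[0,-0.0158,0.0293,0,0,0,0],[0,-0.0158,0.0293,0,0,0,0],[0,-0.0158,0.0293,0,0,0,0],[0,-0.0158,0.0293,0,0,0,0]]' && python3 -m handwheel '[[0,-0.0111,0.021,0,0,0,0],[0,-0.007,0.0138,0,0,0,0],[0,0,0,0,0,0,0],[0,0,0,0,0,0,0]]'; python3 -c "
from h import *
go([632.5,156.5,170],1.357)
save('wrist','w6',None,1.25)"
```

```text
time: 16.6
tool_pos: [604.2, 180.3, 169.0]
orientation: [0.779, 0.626, -0.0, 0.0]
ft_force: [0.7, -0.7, -0.1]
finger_gap: 13.0
time: 17.1
tool_pos: [632.2, 157.6, 169.0]
orientation: [0.778, 0.628, -0.0, -0.0]
ft_force: [-0.9, -0.6, -0.1]
finger_gap: 12.8
[-0.001   0.0005 -0.001 ] yaw 1.357 tilt [-0.001  0.    -1.   ] dyaw tool z 0.0
```

View pics/w6.png

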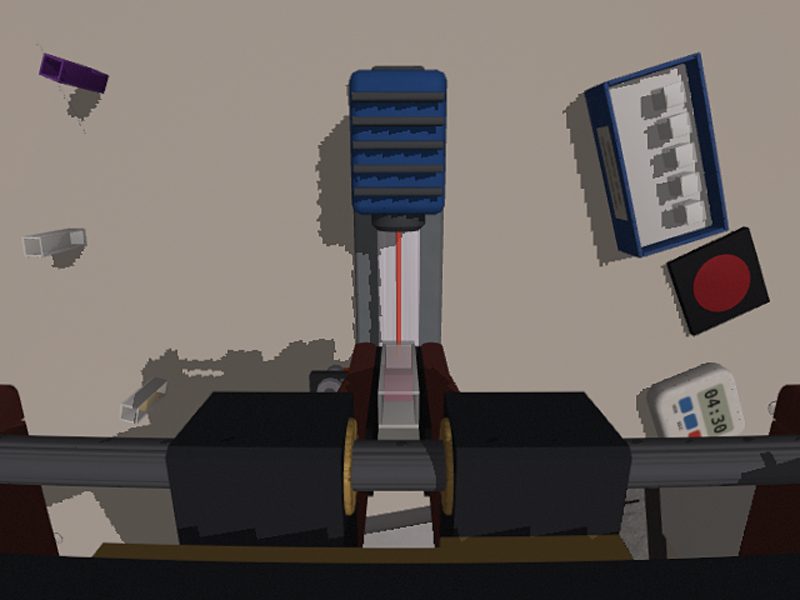

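The view looks straight along the rail. The beam runs (398,233)→(400,342), the lamp's front edge is at (353..444,213), and the cuvette is between the fingers at (398,385). I'll refine the photometer pose in the tool frame.

```bash
python3 - <<'E'
from h import *
s=.8; st=arm.state(); t=st['tool_pos']; M=R.from_quat(st['orientation']).as_matrix()
f=lambda uv,z:((atz('w6',np.array(uv,float)*s,z)-t)@M).round(1)
im=np.load('pics/w6.npz')['im'].astype(int)
red=(im[...,0]-im[...,1]>90)&(im[...,0]>150)
pts=[]
for r in range(188,272,6):
    c=np.flatnonzero(red[r,300:340])+300
    if len(c): pts.append((c.mean(),r))
pts=np.array(pts)/s; b=f(pts,60); print('beam tool xy',b[[0,-1],:2],np.polyfit(b[:,0],b[:,1],1))
print('rows',pts[[0,-1]])
print('snout end rim (z60 beam start)',f([(398,233)],60),'lamp edge z92',f([(353,213),(444,213)],92), 'back',f([(350,72),(447,72)],92))
print('base',f([(356,300),(441,300)],14))
# cuvette foot z (TCP-14.6), pads
z0=t[2]-14.6; print('foot edge',f([(383,343),(414,343)],z0),'rim',f([(380,390),(418,390),(380,428),(418,428)],z0+45))
E
```

```text
beam tool xy [[ 34.3   0.7]
 [-23.7   0.6]] [0.00241284 0.63598828]
rows [[398.75 235.  ]
 [398.75 332.5 ]]
snout end rim (z60 beam start) [[ 35.5   0.2 109.1]] lamp edge z92 [[ 49.3 -21.9  77.1]
 [ 49.3  22.9  77.1]] back [[114.1 -21.9  77.1]
 [114.1  22.9  77.1]]
base [[-16.  -28.5 155.1]
 [-16.   29.6 155.1]]
foot edge [[ 4.4 -5.6 14.6]
 [ 4.4  6.5 14.6]] rim [[  6.   -5.1 -30.4]
 [  6.    6.3 -30.4]
 [ -6.8  -5.2 -30.4]
 [ -6.8   6.4 -30.4]]
```

All offsets are within about 1 mm: the beam is 0.6 mm off and the cuvette shows the same 0.6 mm camera bias. I'll descend to TCP z ≈ 59.6.

```bash
python3 -m handwheel '[[0,-0.0003,0.0003,0.015,0,0,0],[0,0,0,0.02,0,0,0],[0,0,0,0.02,0,0,0],[0,0,0,0.02,0,0,0],[0,0,0,0.015,0,0,0],[0,0,0,0.012,0,0,0],[0,0,0,0.0075,0,0,0],[0,0,0,0,0,0,0]]' && python3 -m handwheel '[[0,0,0,0,0,0,0],[0,0,0,0,0,0,0]]'; python3 -c "
from h import *
go([632.5,156.5,59.6],1.357)
save('wrist','w7'); save('scene','scene2'); save('top','top2')
a=np.load('pics/w7.npz')['im'][160:360,220:420]; b=np.load('pics/scene2.npz')['im'][180:280,240:390]; 
x=np.zeros((600,800,3),np.uint8); x[:400,:400]=cv2.resize(a,(400,400),interpolation=2); x[:267,400:]=cv2.resize(b,(400,267),interpolation=2)
c=np.load('pics/scene2.npz')['im'][240:380,300:420]; x[270:600,430:713]=cv2.resize(c,(283,330),interpolation=2)
b=np.load('pics/scene2.npz')['im'][205:240,280:330]; x[400:600,0:286]=cv2.resize(b,(286,200),interpolation=2)
cv2.imwrite('pics/f1.png',x[:,:,::-1])"
```

```text
time: 18.15
tool_pos: [633.1, 156.6, 59.3]
orientation: [0.779, 0.628, -0.0, -0.0]
ft_force: [0.4, 0.2, -0.3]
finger_gap: 13.0
time: 18.4
tool_pos: [633.8, 156.7, 60.4]
orientation: [0.779, 0.628, 0.001, 0.0]
ft_force: [0.2, -0.8, -0.4]
finger_gap: 13.0
[-0.0005 -0.0012  0.0008] yaw 1.357 tilt [ 0.001  0.    -1.   ] dyaw tool z -0.0
```

View pics/f1.png

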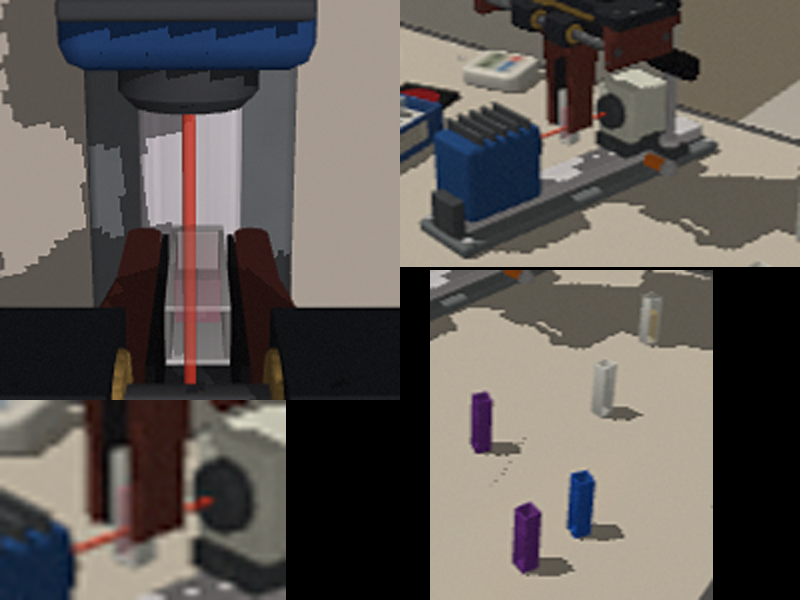

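The clamp's orange tongue is behind the post, the bystanders are standing, and the beam passes between the fingers. The beam (column 190) is left of the cuvette centre (about 198), so the tool needs a small shift along −y. I'll quantify it.

```bash
python3 - <<'E'
from h import *
for k in range(3):
    s=arm.state(); print(s['time'],s['tool_pos'].round(2)); 
    if k<2: save('wrist','w8%d'%k)
s=arm.state();t=s['tool_pos']; M=R.from_quat(s['orientation']).as_matrix()
for n in ('w7','w80','w81'):
    im=np.load(f'pics/{n}.npz')['im'].astype(int)
    red=(im[...,0]-im[...,1]>90)&(im[...,0]>150)
    print(n,[(r,(np.flatnonzero(red[r,290:340])+290).mean()) for r in (225,235,245,255,265,275,300,312)])
f=lambda uv,z:((atz('w81',uv,z)-t)@M).round(2)
for r in (225,245,265): print(f([((np.flatnonzero(red[r,290:340])+290).mean(),r)],60))
print('foot',f([(307.5,274),(331.5,274)],45),'rim',f([(303,314),(335,314),(303,342),(335,342)],90))
im=np.load('pics/w81.npz')['im'][255:355,280:360]; cv2.imwrite('pics/f2.png',cv2.resize(im,(480,600),interpolation=2)[:,:,::-1])
E
```

```text
18.55 [633.55 156.67  60.08]
18.6 [633.49 156.67  60.02]
18.65 [633.42 156.65  59.91]
w7 [(225, np.float64(314.5)), (235, np.float64(314.5)), (245, np.float64(314.5)), (255, np.float64(314.5)), (265, np.float64(314.5)), (275, np.float64(nan)), (300, np.float64(315.5)), (312, np.float64(315.5))]
w80 [(225, np.float64(315.0)), (235, np.float64(315.0)), (245, np.float64(315.0)), (255, np.float64(315.0)), (265, np.float64(315.0)), (275, np.float64(nan)), (300, np.float64(315.5)), (312, np.float64(315.5))]
w81 [(225, np.float64(315.0)), (235, np.float64(315.0)), (245, np.float64(315.0)), (255, np.float64(315.0)), (265, np.float64(315.0)), (275, np.float64(nan)), (300, np.float64(316.5)), (312, np.float64(316.0))]
[[32.55 -1.26 -0.08]]
[[23.57 -1.28 -0.08]]
[[14.33 -1.3  -0.09]]
foot [[ 4.59 -5.13 14.91]
 [ 4.59  6.61 14.91]] rim [[  5.09  -5.58 -30.09]
 [  5.08   6.46 -30.09]
 [ -6.73  -5.71 -30.09]
 [ -6.73   6.6  -30.09]]<stdin>:9: RuntimeWarning: Mean of empty slice.
  ret = ret.dtype.type(ret / rcount)
```

View pics/f2.png

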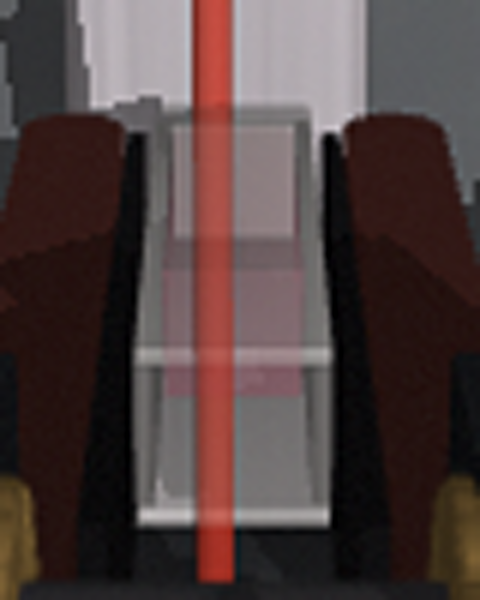

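```bash
cat > m.py <<'E'
from h import *
import sys
n=sys.argv[1]; s=arm.state(); save('wrist',n); t=s['tool_pos']; M=R.from_quat(s['orientation']).as_matrix()
im=np.load(f'pics/{n}.npz')['im'].astype(int); red=(im[...,0]-im[...,1]>90)&(im[...,0]>150)
c=[(np.flatnonzero(red[r,290:340])+290).mean() for r in (225,245,265)]
print(t.round(2),c,[((atz(n,[(c[0],225)],60)-t)@M).round(2)],s['ft_force'].round(1)); go([632.5,156.5,59.6],1.357)
E
python3 -m handwheel '[[0,0,0,0,0,0,0],[0,0,0,0,0,0,0],[0,0,0,0,0,0,0],[0,0,0,0,0,0,0]]'; python3 m.py w9; python3 -m handwheel '[[0,0.0005,-0.001,0,0,0,0],[0,0,0,0,0,0,0],[0,0,0,0,0,0,0],[0,0,0,0,0,0,0],[0,0,0,0,0,0,0],[0,0,0,0,0,0,0]]'; python3 m.py w10
```

```text
time: 19.15
tool_pos: [633.3, 156.7, 59.7]
orientation: [0.779, 0.628, -0.0, -0.0]
ft_force: [0.4, -0.3, 0.3]
finger_gap: 13.2
[633.26 156.65  59.66] [np.float64(315.5), np.float64(315.5), np.float64(316.0)] [array([[32.61, -1.07, -0.34]])] [ 0.4 -0.3  0.3]
[-0.0003 -0.0007  0.0001] yaw 1.357 tilt [-0.  0. -1.] dyaw tool z -0.0
time: 19.95
tool_pos: [632.4, 157.3, 59.7]
orientation: [0.779, 0.628, 0.0, -0.0]
ft_force: [0.3, -0.0, -0.3]
finger_gap: 13.1
[632.41 157.32  59.67] [np.float64(318.0), np.float64(318.0), np.float64(318.0)] [array([[32.62,  0.  , -0.32]])] [ 0.3 -0.  -0.3]
[-0.0008  0.0003  0.0001] yaw 1.357 tilt [-0.  0. -1.] dyaw tool z -0.0
```

```bash
python3 -m handwheel '[[0,0.0003,-0.0005,0,0,0,0],[0,0,0,0,0,0,0],[0,0,0,0,0,0,0],[0,0,0,0,0,0,0],[0,0,0,0,0,0,0],[0,0,0,0,0,0,0]]'; python3 m.py w11; python3 -c "
from h import *
a=np.load('pics/w11.npz')['im'][160:360,240:400]; save('top','top3'); save('scene','scene3')
b=np.load('pics/top3.npz')['im'][150:250,280:450]; c=np.load('pics/scene3.npz')['im'][195:265,240:365]
x=np.zeros((600,800,3),np.uint8); x[:400,:320]=cv2.resize(a,(320,400),interpolation=2); x[:282,320:]=cv2.resize(b,(480,282),interpolation=2); x[300:580,300:800]=cv2.resize(c,(500,280),interpolation=2)
cv2.imwrite('pics/f3.png',x[:,:,::-1])"
```

```text
time: 20.75
tool_pos: [632.0, 157.7, 59.7]
orientation: [0.779, 0.628, 0.0, -0.0]
ft_force: [0.1, 0.3, 0.3]
finger_gap: 12.9
[632.01 157.74  59.7 ] [np.float64(319.0), np.float64(319.0), np.float64(319.0)] [array([[32.6 ,  0.41, -0.29]])] [0.1 0.3 0.3]
[-0.0011  0.0008  0.0001] yaw 1.357 tilt [-0.  0. -1.] dyaw tool z -0.0
```

View pics/f3.png

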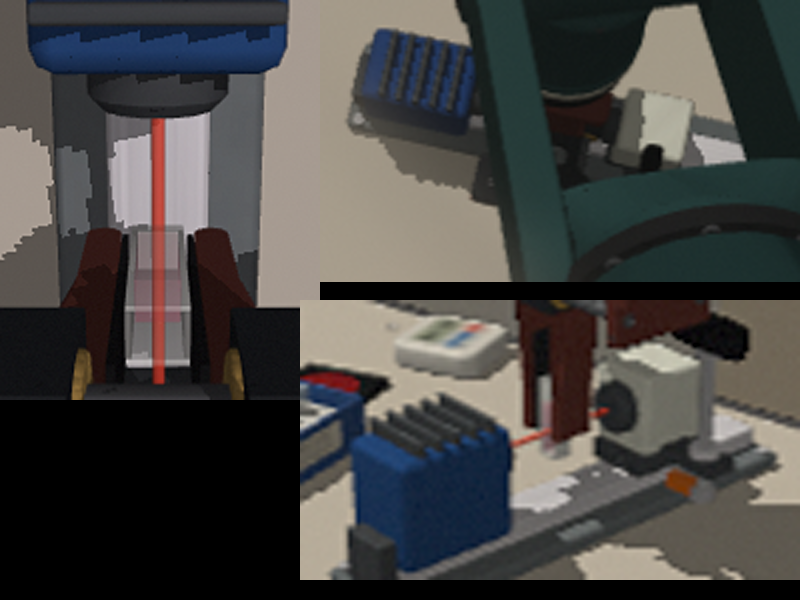

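The beam is centred through the cuvette. I'll quickly check where the steel post and the tongue are.

```bash
python3 - <<'E'
from h import *
o=np.array([632.5,156.8]);a=-.214;x=np.array([np.cos(a),np.sin(a)]);u=np.array([-x[1],x[0]])
def L(n,uv,z): p=atz(n,uv,z)[:,:2]-o; return np.c_[p@x,p@u].round(0).tolist()
for z in(10,25,35):
    print(z,'w1 post',L('w1',[(448*.8,228*.8)],z),'tongue',L('w1',[(438*.8,252*.8)],z),
     'scene3 block',L('scene3',[(311,252)],z),'tongue',L('scene3',[(336,240)],z),'grey by tongue',L('scene3',[(340.5,243)],z))
put('scene3','f4',(300,225,360,265),13)
E
```

```text
10 w1 post [[-25.0, -85.0]] tongue [[-39.0, -101.0]] scene3 block [[-26.0, 2.0]] tongue [[-20.0, -79.0]] grey by tongue [[-38.0, -77.0]]
25 w1 post [[-26.0, -83.0]] tongue [[-40.0, -98.0]] scene3 block [[-46.0, 20.0]] tongue [[-41.0, -58.0]] grey by tongue [[-58.0, -56.0]]
35 w1 post [[-27.0, -82.0]] tongue [[-40.0, -96.0]] scene3 block [[-60.0, 33.0]] tongue [[-55.0, -44.0]] grey by tongue [[-71.0, -42.0]]
```

View pics/f4.png

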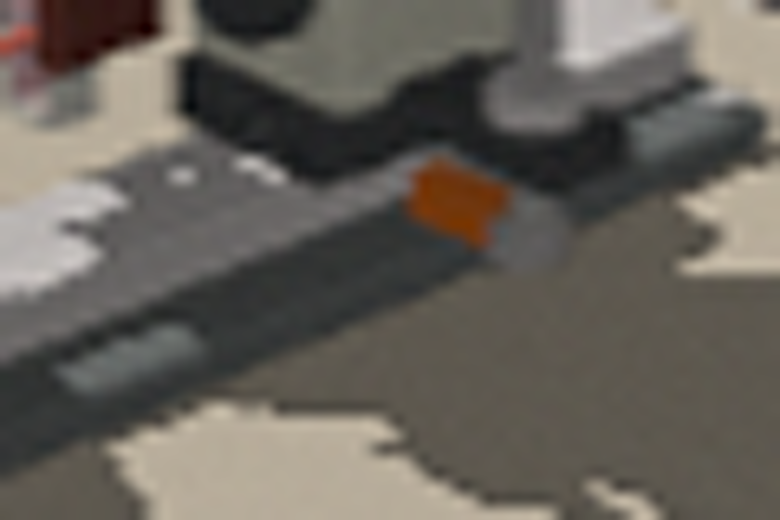

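The tongue now points across the rail at y ≈ −70, on the lamp side of the post (y ≈ −84), so the clamp is locked. I'll hand in.

```bash
python3 -c "
from h import *
s=arm.state();print(s['time'],s['tool_pos'],s['finger_gap']);order.close_job()"
```

```text
20.9 [631.98345511 157.74208551  59.6733121 ] 13.183377826324536
the job is handed in; nothing more can be done
```

I handed the job in at 20.9 s with the pink cuvette still held upright in the beam. The hand-in gives no verdict.

**Carriage:** I pushed it by the clamp handle until it stopped moving and the force rose to about 15 N.

**Clamp:** I then turned the handle clockwise until the moment passed friction, reaching 0.24 N m at about the expected locked angle. In the last scene picture the orange tongue lies on the lamp side of where the steel post was measured. The post itself was hidden in that view, so this rests on earlier measurements.

**Cuvette:** I gripped the pink cuvette on its two frosted faces (gap about 13 mm), lifted it over, and lowered it into the gap with a clear face towards the lamp.

**Last checks:**
- **Sideways:** the beam was about 2 mm off the cuvette centre after the descent. I corrected it, and it ended within about 0.5 mm (beam column 319 against cuvette centre about 319).
- **Height:** the sample is at about 60 mm, worked out from the tool position rather than measured on the beam.
- **Along the rail:** the cuvette is roughly mid-gap, to about 1 mm.
- **Contact:** contact forces were near zero, and the snouts were well clear on both sides.
- **Bystanders:** the yellow and empty cuvettes were still standing, untouched, in the scene picture taken just after the descent.

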